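# Feed a spent oil filter along the fence into the filter press and set its lever to float

### The job

A spray can is standing in the feed lane of the bench filter press: take it out and stand it upright in the black tray. Then bring the big spent oil filter against the steel fence and push it along the fence, lying down and without letting it roll away across the bench, until it is fully home against the stop plate inside the press. Only then push the valve lever away from the robot, past its stiff detent, so that it stays in the float notch; leave the jar, the bottle and the carton where they stand.

Things in the scene. Friction and masses are not known exactly. Their poses are not given: they have to be found in the camera images.
- press: Fixed bench filter press with feed fence. Origin: on the bench, in the plane of the fence face that looks to the robot, level with the stop plate's face. y runs along the fence from the stop plate out of the mouth, roughly to the robot's left; x points away from the robot, square to the fence; z up. The cylinder behind the stop plate (90 mm thick, top at 97 mm, at x -38) runs to y -255 mm.
- fence_end (a point): outer end of the fence face, on the bench, axes as the press (0, 470 mm in the press frame). The fence is a steel bar 60 mm high, x 0 to 20, y -30 to 470 mm; the lane is the bench in front of it (x below 0).
- press_mouth (a point): middle of the chamber's mouth on the bench, axes as the press (x -38, y 70 mm there). Chamber: y 0 (stop plate, 100 mm high) to 70, x -86 (inside of the near cheek, 15 mm thick, 94 high) to 0 (fence); two cross straps over it at 84 to 94 mm. The filter slides in along the fence; fully home its centre is at x -38, y 60 and its last 50 mm stick out of the mouth.
- filter: Spent oil filter: loose white cylinder lying on its side, 76 mm thick, 120 long, 0.5 kg; too thick to grip. Origin: its centre. y axis: the cylinder's axis, towards the tail (flat perforated end, y +60 mm), which starts away from the press; x, z turn as it rolls. Starts off the fence, skewed up to 0.25 rad. Pushed sideways it rolls or, stuck to the pusher, slides (1 to 12 N; a low push rolls best); pushed on an end it slides (2 to 8 N).
- can: plain bare-metal spray can standing upright in the lane between filter and press, 53 mm in diameter, 150 mm tall, 0.18 kg. Origin: centre of its underside, z axis up its axis.
- tray: black open tray fixed to the bench, 110 (x) x 150 (y) x 28 mm high, walls and floor about 4 to 5 mm thick; origin under its centre on the bench surface. Empty at the start.
- lever (a joint): Valve lever angle, rad, hinge along the press y axis. At 0 it leans 0.40 from upright towards the robot (press -x); it grows as the lever is pushed to press +x; end stop 0.78. Starts at 0 to 0.2. Light at first (1 to 2 N at the knob); from about 0.32 the detent resists with about 8 to 10 N, easing until 0.57; past that it snaps by itself to the float notch at 0.78 and stays; let go sooner, it springs back.
- lever_knob (a point): centre of the black ball knob, 36 mm in diameter, on the end of the lever, 115 mm from the hinge. The rod is 12 mm thick.
- lever_pivot (a point): the lever's hinge, 146 mm above the bench, on top of the valve block, 92 (x) x 70 (y) mm (x -38, y -115 mm in the press frame).
- jar: bystander: white jar, 68 mm in diameter, 75 mm tall, standing; origin at the centre of its underside. It and the bottle change places.
- bottle: bystander: black polish bottle, 66 mm in diameter, 200 mm tall, standing; origin at the centre of its underside.
- carton: bystander: cardboard box 70 x 120 x 90 mm high behind the fence; origin at the centre of its underside.
Things that resemble listed ones, but are neither listed nor needed, are in the scene too. Several things look just like the tray: the one meant starts farthest to the robot's right.

How it is judged:
On the way, in this order (a step that is already met when the one before it is completed fails the run):
1. the spray can stands upright in the tray (x of can in the frame of tray between -0.05 and 0.05 m and y of can in the frame of tray between -0.07 and 0.07 m and height (world z) of can below 0.015 m and angle between can's own z axis and vertical below 0.1 rad and linear speed of can below 0.05 m/s), for 0.2 s.
2. the filter lies fully home against the stop plate (y of filter in the frame of press below 0.066 m and x of filter in the frame of press between -0.052 and -0.028 m and angle between the y axis of filter and the y axis of press, either way round below 0.08 rad and linear speed of filter below 0.03 m/s and height (world z) of filter below 0.046 m), for 0.2 s.
3. the lever is in the float notch (value of joint lever above 0.7 rad), for 0.2 s.
At the end, for the whole second after the job is handed in: Can upright (0.1 rad) on the tray floor, at rest; filter lying at rest in the press, nose within 6 mm of the stop plate, within 0.08 rad of the fence and 10 mm of the lane axis; lever in the float notch (over 0.70 rad) (all of step 1 and all of step 2 and value of joint lever above 0.7 rad); the robot touches nothing.
It fails at once if the filter rolls away across the bench (its centre more than 190 mm from the fence) (x of filter in the frame of press below -0.19 m).
It fails at once if the filter is lifted or stood up (its centre more than 20 mm above where it lies) (height (world z) of filter above 0.058 m).
It fails at once if the jar, bottle or carton is moved by more than 30 mm (distance of any of jar, bottle, carton from where it was at the start of the episode above 0.03 m).
It also fails if it takes over 72 s, if anything falls off the work surface, if the arm or the gripper's body presses on something with over 40 N, if the wrist force passes 120 N, or if a joint passes its speed limit or range.

### The arm

A 7-joint arm with a two-finger parallel gripper is mounted at the origin on the work surface. World frame = base frame: x ahead of the robot, y to its left, z up, the work surface at z = 0. Lengths are in m, angles in rad, forces in N, time in s.
With the tool pointing down it reaches from about 0.425 to 0.925 m from the base axis. Payload 6.8 kg.
Tool frame: the origin (TCP) lies on the centre line of the jaws, within the pads' length; the fingertips stand bot.tip_reach ahead of it and the grasp point (between the pads) lies 3 mm ahead of it (bot.tip_reach is the distance from the TCP to the fingertips, in m); z points along the fingers, y is the line along which they close (so a half turn about z gives the same grasp; the last joint's range is limited). The gripper opens to 85 mm and grips with 20 to 120 N. Pads are 22 mm wide; open, the fingers measure 114 mm over their backs; the gripper's body (76 mm by 85 mm) begins 54 mm behind the grasp point. The pads swing forward as they close: fully open they stand 13 mm farther back than shut.
Start: joints at [1.041, 0.477, 0.022, 1.555, -0.011, 1.109, -0.083], TCP at [0.276, -0.616, 0.253] pointing down, gripper open.
Joint ranges: [-2.96, 2.96], [-0.34, 2.1], [-1.41, 1.46], [0.24, 2.44], [-1.37, 4.51], [0.17, 1.92], [-2.96, 2.96]. Speed limits (rad/s): [2.39, 2.39, 3.14, 3.14, 3.14, 3.14, 3.14].

### API

Orientations are given as a unit quaternion [w, x, y, z].
In Python, from station import bot gives the robot as it stands.
- The arm moves only by the tool jog_arm, never from a script. Its argument "deltas" is a list of rows, each a list of 7 numbers: the shift along the world's x, y, z in m, then the turn, a rotation vector about the world's x, y, z in rad, then the opening, from 0 (shut) to 1 (fully open). In form: [[x, y, z, rx, ry, rz, grip], ...]. A call has 1 to 10 rows; each row shifts and turns the commanded pose from where the row before left it; what a row does not reach is not made up. A row lasts 1/10 s, in which the tool goes at most 50 mm and 8.59 degrees, less where a joint would pass 70% of its speed; a pose out of reach is approached as far as the arm can. A call with a gripper value outside its range is refused whole. The fingers move at their own pace and stop on an object; "newtons" is the grip in N (left out, the last holds). Time passes only in rows, so rows that do not move let the fingers close. It gives the time, the measured TCP pose, the force, the opening and the grip force at its end, in the units of the state.
- bot.get_obs(): the state, without advancing time (a new reading comes with each control period).
- bot.read_camera(name): name is "scene" or "top" or "wrist"; returns a dict with "img" (400x640x3 uint8, red, green, blue), "K" (3x3 intrinsics, pixels), "eye" and "attitude" of the camera in the world. Camera axes: x right, y down, z forward; pixel columns grow to the right and rows downward; lengths in m; the calibration is good to about 2 mm. A picture is of the moment at which its call begins. There is no depth.
- bot.hand_in(): hands the job in; it is judged then, once.
The state is a dict: "t": time; "q": joint angles; "joint_vel": joint speeds; "joint_torque": joint torques, N m; "eef_pos": TCP position; "tool_rot": TCP orientation; "contact_force": force on the tool from outside, world axes, zero at the start; "torque": the same for the moment, N m; "gripper_width": opening from 0.0 (shut) to 1.0 (fully open); "grasp_force": force on a finger pad.
Only numpy, scipy, OpenCV 4.12 (cv2) and the standard library are available. Lean on these libraries where they do the work, as an engineer would, in place of code of your own. Each camera call takes 0.05 s, during which the arm holds its last target. There are 200 camera calls.

## Working session

There is one attempt and no reset: what is moved stays moved. The work goes in short steps, Python scripts to look and compute and a tool call to move; the robot and the scene stay as the last step left them, time stands still between calls to the robot, and variables do not carry over. Pictures are saved under pics/ and viewed, at most 10 in all, crops included, and the job is handed in when it is done.

Besides the shell and the picture viewer there is one more tool, called after "Call:" as a command line: name --pt "numbers of a row" for each row, then --argument value for the rest. jog_arm: Moves the arm, as the interface text tells. Its arguments: {"type":"object","properties":{"deltas":{"type":"array"},"newtons":{"type":"number"}},"required":["deltas"]}

```bash
mkdir -p pics
cat > h.py <<'E'
import numpy as np,cv2
from station import bot
from scipy.spatial.transform import Rotation as R
def cam(n):
    c=bot.read_camera(n); return c
def rot(c):
    a=np.array(c["attitude"],float)
    return a if a.shape==(3,3) else R.from_quat(a[[1,2,3,0]]).as_matrix()
def ray(c,px,z):
    d=rot(c)@np.linalg.inv(c["K"])@np.array([px[0],px[1],1.]); e=np.array(c["eye"])
    return e+d*(z-e[2])/d[2]
def proj(c,p):
    v=np.array(c["K"])@(rot(c).T@(np.array(p)-c["eye"])); return v[:2]/v[2]
E
python3 - <<'E'
from h import *
import pickle
d={}
for n in("scene","top"):
    c=cam(n); d[n]=c; cv2.imwrite(f"pics/{n}0.png",c["img"][:,:,::-1]); print(n,c["eye"],c["attitude"],c["K"])
pickle.dump(d,open("c0.pkl","wb"))
o=bot.get_obs();print(o["t"],o["eef_pos"],o["tool_rot"],bot.tip_reach,o["contact_force"])
E
```

```text
scene [ 1.15910589 -0.29348839  0.68919507] [-0.3964987   0.76905022  0.44593115 -0.22911993] [[382.34223326   0.         316.85476217]
 [  0.         382.34223326 200.88300518]
 [  0.           0.           1.        ]]
top [0.25198784 0.0590115  1.37932432] [-0.07811789  0.72238379 -0.6833371   0.0714819 ] [[424.11824607   0.         319.23591359]
 [  0.         424.11824607 201.71010352]
 [  0.           0.           1.        ]]
0.1 [ 0.27612352 -0.61540617  0.25242086] [-7.88029368e-04  9.77847035e-01  2.09319132e-01 -2.35770985e-04] 0.022 [-0.55226086  0.49993651  0.7273751 ]
```

View pics/scene0.png

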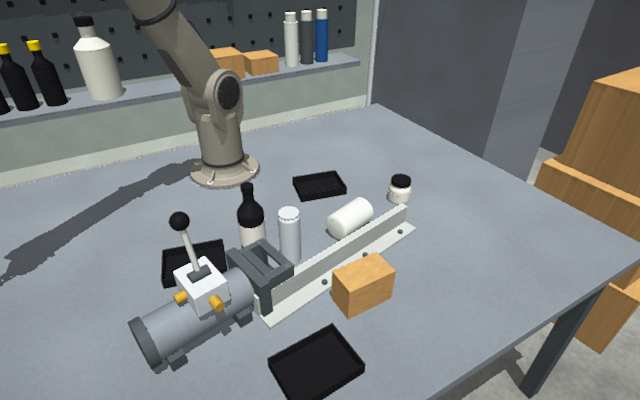

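View pics/top0.png

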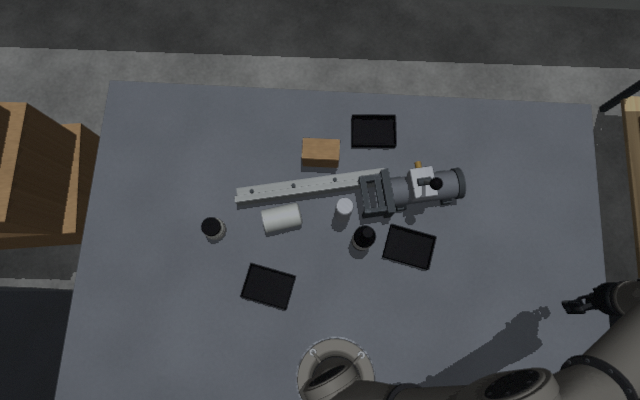

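Top view: trays at (374,131), (409,247), (268,286). (409,247) looks farthest right, so it fits; I confirm it by its y and in an enlarged crop.

Run:
```python
from h import *
import pickle
d=pickle.load(open("c0.pkl","rb"));c=d["top"]
for p in [(374,131),(409,247),(268,286)]: print("tray",p,ray(c,p,0.015).round(3))
im=c["img"][100:300,200:466,::-1]
cv2.imwrite("pics/crop.png",cv2.resize(im,None,fx=3,fy=3,interpolation=cv2.INTER_CUBIC))
```

```text
tray (374, 131) [ 0.802 -0.093  0.015]
tray (409, 247) [ 0.412 -0.216  0.015]
tray (268, 286) [0.264 0.226 0.015]
```

View pics/crop.png

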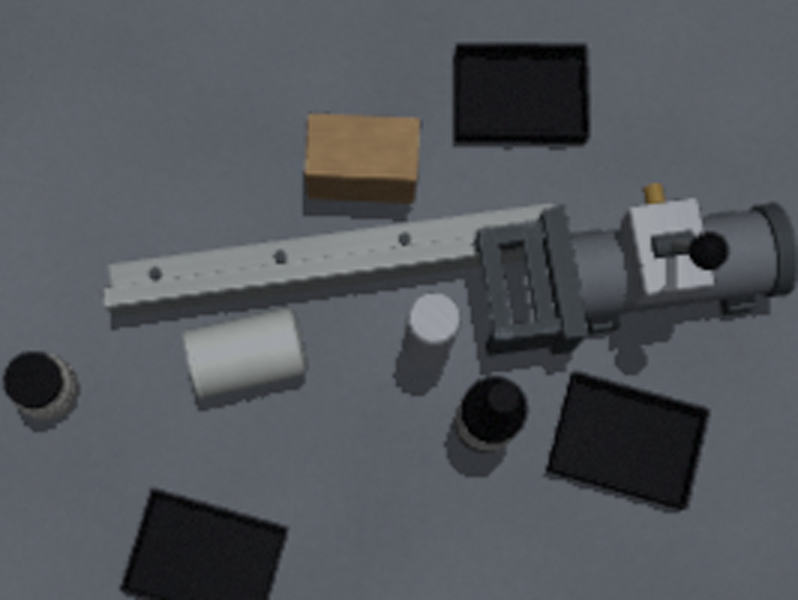

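The crop confirms it: the tray at (409,247) lies at y = -0.216, farthest right, beside the press. Filter at crop (245,355), can top at (433,318), bottle at (493,410), jar at (40,380), knob at (708,251). Next, an enlarged crop of the scene view for the fence edges.

Run:
```python
from h import *
import pickle
d=pickle.load(open("c0.pkl","rb"));c=d["scene"]
im=c["img"][170:350,160:425,::-1]
cv2.imwrite("pics/crop2.png",cv2.resize(im,None,fx=3,fy=3,interpolation=cv2.INTER_CUBIC))
g=d["top"]["img"].mean(2)
for col in (245,275,300,320): print(col,[(r,int(g[r,col])) for r in range(176,212)])
```

```text
245 [(176, 98), (177, 98), (178, 97), (179, 99), (180, 99), (181, 99), (182, 99), (183, 100), (184, 98), (185, 97), (186, 100), (187, 132), (188, 138), (189, 139), (190, 138), (191, 139), (192, 140), (193, 141), (194, 133), (195, 138), (196, 137), (197, 139), (198, 140), (199, 141), (200, 119), (201, 71), (202, 52), (203, 51), (204, 52), (205, 54), (206, 57), (207, 57), (208, 56), (209, 93), (210, 99), (211, 99)]
275 [(176, 98), (177, 99), (178, 99), (179, 97), (180, 99), (181, 98), (182, 111), (183, 133), (184, 140), (185, 139), (186, 139), (187, 139), (188, 139), (189, 139), (190, 140), (191, 140), (192, 138), (193, 138), (194, 142), (195, 141), (196, 98), (197, 56), (198, 49), (199, 49), (200, 51), (201, 54), (202, 56), (203, 55), (204, 67), (205, 91), (206, 96), (207, 109), (208, 128), (209, 140), (210, 146), (211, 152)]
300 [(176, 96), (177, 97), (178, 96), (179, 126), (180, 137), (181, 138), (182, 140), (183, 138), (184, 140), (185, 141), (186, 136), (187, 144), (188, 143), (189, 139), (190, 140), (191, 143), (192, 147), (193, 89), (194, 52), (195, 50), (196, 49), (197, 52), (198, 54), (199, 54), (200, 55), (201, 90), (202, 97), (203, 96), (204, 96), (205, 97), (206, 96), (207, 96), (208, 95), (209, 94), (210, 93), (211, 93)]
320 [(176, 118), (177, 139), (178, 143), (179, 144), (180, 142), (181, 144), (182, 145), (183, 147), (184, 147), (185, 144), (186, 141), (187, 143), (188, 144), (189, 144), (190, 87), (191, 52), (192, 51), (193, 50), (194, 53), (195, 56), (196, 56), (197, 54), (198, 91), (199, 98), (200, 99), (201, 99), (202, 100), (203, 99), (204, 98), (205, 100), (206, 99), (207, 99), (208, 100), (209, 100), (210, 99), (211, 99)]
```

View pics/crop2.png

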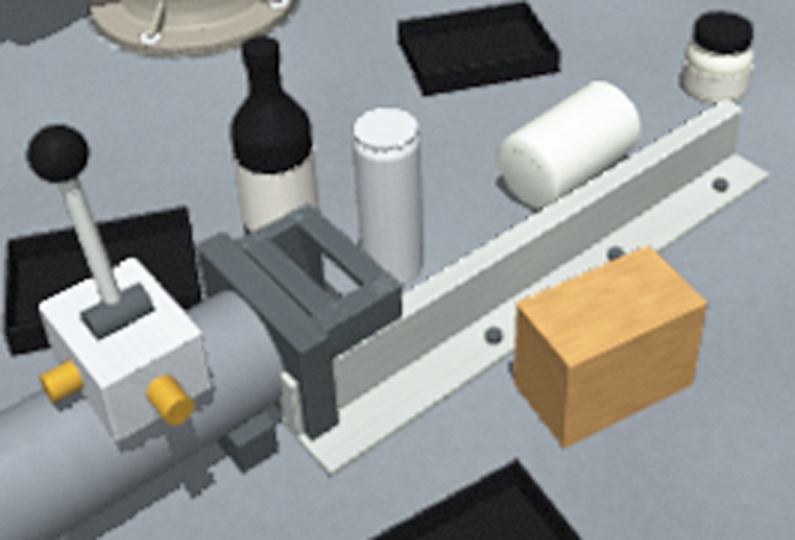

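```bash
cat > m.py <<'E'
from h import *
import pickle
d=pickle.load(open("c0.pkl","rb"));c=d["top"];s=d["scene"]
P=np.array([ray(c,p,.06)[:2] for p in [(245.5,201),(275.5,197),(300.5,193.8),(320.5,190.8)]])
vx,vy,x0,y0=cv2.fitLine(P.astype(np.float32),cv2.DIST_L2,0,.01,.01).ravel()
u=np.array([vx,vy]); u*=np.sign(u[1]); n=np.array([u[1],-u[0]])
e=ray(c,(235,202.3),.06)[:2]; e=np.array([x0,y0])+u*((e-[x0,y0])@u)
O=e-.47*u
print("u",u,"n",n,"fence_end",e,"origin",O,"yaw",np.arctan2(-u[0],u[1]))
W=lambda x,y,z:np.r_[O+n*x+u*y,z]
L=lambda p:np.array([(p[:2]-O)@n,(p[:2]-O)@u])
E
python3 - <<'E'
from m import *
# scene checks: fence end front top (crop2 ~ 722,100), press-side end
for nm,p,q in [("fence end top front",W(0,.47,.06),(160+725/3,170+100/3)),("flange end",W(.02,-.03,.06),(0,0)),("knob0",W(-.038,-.115,.146),(160+115/3,170+300/3)),("stop top corner front",W(-.086-.015,.07,.094),(160+310/3,170+205/3))]: print(nm,proj(s,p).round(1),np.round(q,1))
def crop(p): return 200+p[0]/3,100+p[1]/3
can=ray(c,crop((433,318)),.15); can2=ray(s,(160+386/3,170+128/3),.15)
print("can",can,can2,L(can))
print("bottle",ray(c,crop((503,397)),.2),ray(s,(160+262/3,170+45/3),.2))
print("jar",ray(c,crop((33,378)),.075))
# tray
T=np.array([ray(c,crop(p),.028)[:2] for p in [(573,374),(708,408),(686,509),(548,474)]]);print("tray",T.mean(0),np.linalg.norm(T-np.roll(T,1,0),axis=1),T)
# filter mask
hsv=c["img"].astype(int); m=((hsv.min(2)>115)).astype(np.uint8); m[:203]=0;m[:, :255]=0;m[:,305:]=0;m[236:]=0
cs,_=cv2.findContours(m,0,2);k=max(cs,key=cv2.contourArea);r=cv2.minAreaRect(k);print(r)
b=np.array([ray(c,p,.038)[:2] for p in cv2.boxPoints(r)]);print("box",b.mean(0),[L(x).round(3) for x in b],"centre L",L(b.mean(0)))
# knob two-view
def tri(a,b):
    ra=[ray(c,a,z) for z in(0,1)];rb=[ray(s,b,z) for z in(0,1)]
    da,db=ra[1]-ra[0],rb[1]-rb[0];t=np.linalg.lstsq(np.c_[da,-db],rb[0]-ra[0],rcond=None)[0];A=ra[0]+t[0]*da;B=rb[0]+t[1]*db
    return (A+B)/2,np.linalg.norm(A-B)
k,er=tri(crop((709,251)),(160+58/3,170+154/3));print("knob",k,er,L(k))
E
```

```text
u [-0.1917794   0.98143804] n [0.98143804 0.1917794 ] fence_end [0.51822641 0.34702582] origin [ 0.60836273 -0.11425006] yaw 0.1929749
fence end top front [400.7 202.6] [401.7 203.3]
flange end [255.2 298.2] [0 0]
knob0 [197.4 273.3] [198.3 270. ]
stop top corner front [261.1 236.5] [263.3 238.3]
can [0.50724633 0.00323766 0.15      ] [0.51186376 0.00262808 0.15      ] [-0.07670775  0.13469895]
bottle [ 0.42527985 -0.0629779   0.2       ] [ 0.42806277 -0.06120957  0.2       ]
jar [0.43650423 0.41107855 0.075     ]
tray [ 0.41114624 -0.21534014] [0.11091266 0.14728724 0.11047338 0.14815533] [[ 0.47957246 -0.15496058]
 [ 0.45084539 -0.29941918]
 [ 0.3428426  -0.27618631]
 [ 0.37132451 -0.13079449]]
((280.3941345214844, 216.02354431152344), (19.089876174926758, 37.63743209838867), 77.47119140625)
box [0.48650173 0.20173286] [array([-0.033,  0.397]), array([-0.023,  0.276]), array([-0.085,  0.271]), array([-0.095,  0.39 ])] centre L [-0.059       0.33348808]
knob [ 0.56181572 -0.23981022  0.25461542] 0.0013706497825022022 [-0.06976286 -0.11430277]
```

Call:
jog_arm --pt "0.012 0.031 0 0 0 0 1" --pt "0.012 0.031 0 0 0 0 1" --pt "0.012 0.031 0 0 0 0 1" --pt "0.012 0.031 0 0 0 0 1" --pt "0.012 0.031 0 0 0 0 1" --pt "0.012 0.031 0 0 0 0 1" --pt "0.012 0.031 0 0 0 0 1" --pt "0.012 0.031 0 0 0 0 1" --pt "0.012 0.031 0 0 0 0 1" --pt "0.012 0.031 0 0 0 0 1"

```text
t: 1.1
eef_pos: [0.3965, -0.3044, 0.2531]
tool_rot: [-0.0, 0.978, 0.209, -0.0]
contact_force: [0.3, -0.7, -0.1]
gripper_width: 1.001
grasp_force: 0.0
```

Call:
jog_arm --pt "0.012 0.031 0 0 0 0 1" --pt "0.012 0.031 0 0 0 0 1" --pt "0.012 0.031 0 0 0 0 1" --pt "0.012 0.031 0 0 0 0 1" --pt "0.012 0.031 0 0 0 0 1" --pt "0.012 0.031 0 0 0 0 1" --pt "0.012 0.031 0 0 0 0 1" --pt "0.012 0.031 0 0 0 0 1" --pt "0.012 0.03 0 0 0 0 1" --pt "0.006 0.031 0 0 0 0 1"

```text
t: 2.1
eef_pos: [0.5108, 0.0043, 0.253]
tool_rot: [-0.0, 0.978, 0.209, -0.0]
contact_force: [0.0, 0.0, -0.1]
gripper_width: 0.998
grasp_force: 0.0
```

Call:
jog_arm --pt "0 0 -0.03 0 0 0 1" --pt "0 0 -0.03 0 0 0 1" --pt "0 0 -0.03 0 0 0 1" --pt "0 0 -0.025 0 0 0 1" --pt "0 0 -0.023 0 0 0 1" --pt "0 0 0 0 0 0 0.5" --pt "0 0 0 0 0 0 0.5" --pt "0 0 0 0 0 0 0.4" --pt "0 0 0 0 0 0 0.4" --pt "0 0 0 0 0 0 0.4" --newtons 40

```text
t: 3.1
eef_pos: [0.511, 0.0031, 0.1163]
tool_rot: [0.0, 0.978, 0.209, 0.001]
contact_force: [0.2, 0.1, 2.4]
gripper_width: 0.613
grasp_force: 42.3
```

Call:
jog_arm --pt "0 0 0 0 0 0 0.3" --pt "0 0 0 0 0 0 0.3" --pt "0 0 0.01 0 0 0 0.3" --pt "0 0 0.02 0 0 0 0.3" --pt "0 0 0.03 0 0 0 0.3" --pt "0 0 0.03 0 0 0 0.3" --pt "0 0 0.03 0 0 0 0.3" --pt "0 0 0.02 0 0 0 0.3"

```text
t: 3.9
eef_pos: [0.5106, 0.0033, 0.2578]
tool_rot: [0.0, 0.978, 0.209, 0.001]
contact_force: [0.5, 0.3, -2.1]
gripper_width: 0.613
grasp_force: 42.5
```

Call:
jog_arm --pt "0.004 -0.013 0 0 0 0 0.3" --pt "0.004 -0.03 0 0 0 0 0.3" --pt "0.004 -0.03 0 0 0 0 0.3" --pt "0.004 -0.03 0 0 0 0 0.3" --pt "0.004 -0.03 0 0 0 0 0.3" --pt "-0.024 -0.018 0 0 0 0 0.3" --pt "-0.03 -0.02 0 0 0 0 0.3" --pt "-0.03 -0.02 0 0 0 0 0.3" --pt "-0.024 -0.018 0 0 0 0 0.3" --pt "-0.012 -0.009 0 0 0 0 0.3"

```text
t: 4.9
eef_pos: [0.4066, -0.2175, 0.2537]
tool_rot: [-0.0, 0.978, 0.207, -0.002]
contact_force: [1.2, 0.0, -2.5]
gripper_width: 0.609
grasp_force: 42.6
```

Call:
jog_arm --pt "0 0 -0.02 0 0 0 0.3" --pt "0 0 -0.03 0 0 0 0.3" --pt "0 0 -0.03 0 0 0 0.3" --pt "0 0 -0.03 0 0 0 0.3" --pt "0 0 -0.015 0 0 0 0.3" --pt "0 0 -0.005 0 0 0 0.3" --pt "0 0 0 0 0 0 0.3"

```text
t: 5.6
eef_pos: [0.4093, -0.2151, 0.1242]
tool_rot: [-0.001, 0.978, 0.209, -0.001]
contact_force: [1.2, -0.1, -2.2]
gripper_width: 0.608
grasp_force: 42.7
```

Call:
jog_arm --pt "0 0 -0.002 0 0 0 0.3" --pt "0 0 -0.002 0 0 0 0.3" --pt "0 0 0 0 0 0 0.3"

```text
t: 5.9
eef_pos: [0.4106, -0.215, 0.1217]
tool_rot: [0.0, 0.978, 0.209, 0.0]
contact_force: [-0.3, 0.4, -1.0]
gripper_width: 0.606
grasp_force: 42.7
```

Call:
jog_arm --pt "0 0 -0.001 0 0 0 0.3" --pt "0 0 0 0 0 0 0.7" --pt "0 0 0 0 0 0 0.8" --pt "0 0 0 0 0 0 1" --pt "0 0 0 0 0 0 1" --pt "0 0 0 0 0 0 1" --pt "0 0 0.03 0 0 0 1" --pt "0 0 0.04 0 0 0 1" --pt "0 0 0.04 0 0 0 1" --pt "0 0 0.03 0 0 0 1"

```text
t: 6.9
eef_pos: [0.4108, -0.215, 0.2628]
tool_rot: [0.001, 0.978, 0.209, 0.001]
contact_force: [1.0, -0.5, -0.2]
gripper_width: 0.997
grasp_force: 0.0
```

Run:
```python
from m import *
c=cam("top");pickle.dump(c,open("c1.pkl","wb"))
a=c["img"][190:290,240:440,::-1];cv2.imwrite("pics/t1.png",cv2.resize(a,None,fx=4,fy=4,interpolation=cv2.INTER_CUBIC))
print(bot.get_obs()["eef_pos"])
```

```text
u [-0.1917794   0.98143804] n [0.98143804 0.1917794 ] fence_end [0.51822641 0.34702582] origin [ 0.60836273 -0.11425006] yaw 0.1929749
[ 0.41293895 -0.21577612  0.26700452]
```

View pics/t1.png

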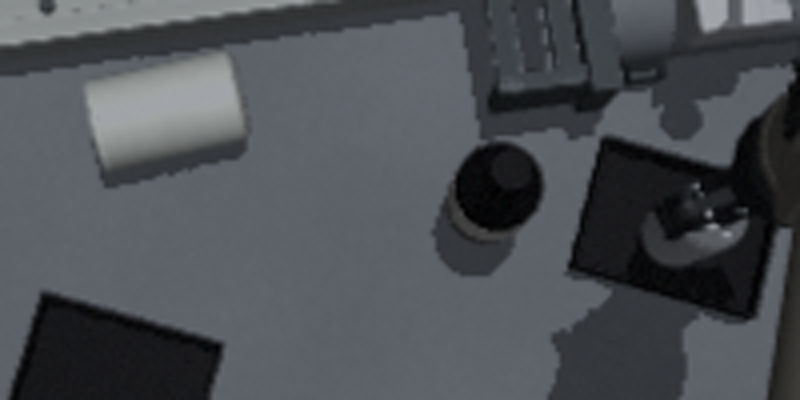

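The picture shows the can standing in the right tray (crop (695,230)); the filter is at crop (165,112), the bottle at (498,190).

Run:
```python
from m import *
c=pickle.load(open("c1.pkl","rb"))
b=[ray(c,(240+p[0]/4,190+p[1]/4),.038)[:2] for p in [(84,90),(230,52),(247,127),(105,170)]]
print([L(x).round(3) for x in b]); m=np.mean(b,0); print("centre",m,L(m))
ax=(b[0]+b[3]-b[1]-b[2]);print("skew",np.arctan2(ax@n,ax@u))
for nm,p in [("pre",(-.16,L(m)[1])),("mid",(-.038,L(m)[1])),("tailpre",(-.038,.46)),("end",(-.038,.131))]: print(nm,W(*p,0)[:2])
o=bot.get_obs();print(o["q"].round(2),o["eef_pos"])
```

```text
u [-0.1917794   0.98143804] n [0.98143804 0.1917794 ] fence_end [0.51822641 0.34702582] origin [ 0.60836273 -0.11425006] yaw 0.1929749
[array([-0.039,  0.394]), array([-0.024,  0.274]), array([-0.087,  0.268]), array([-0.106,  0.385])]
centre [0.48214882 0.19742116] [-0.06409901  0.33009122]
skew -0.14154941314087044
pre [0.38802796 0.17902932]
mid [0.50776339 0.20242641]
tailpre [0.48284956 0.32992382]
end [0.54594498 0.00703071]
[ 0.55  0.12 -0.22  2.01  0.03  1.   -0.84] [ 0.41293895 -0.21577612  0.26700452]
```

Call:
jog_arm --pt "0.01 0.032 0 0 0 -0.025 0.8" --pt "0.01 0.032 0 0 0 -0.025 0.8" --pt "0.01 0.032 0 0 0 -0.025 0.8" --pt "0.01 0.032 0 0 0 -0.025 0.8" --pt "0.01 0.032 0 0 0 -0.025 0.8" --pt "0.01 0.032 0 0 0 -0.025 0.8" --pt "-0.01 0.034 0 0 0 -0.025 0.8" --pt "-0.01 0.034 0 0 0 -0.025 0.8" --pt "-0.01 0.034 0 0 0 -0.027 0.8" --pt "-0.01 0.034 0 0 0 0 0.8"

```text
t: 7.95
eef_pos: [0.4297, 0.1144, 0.2601]
tool_rot: [0.0, 0.995, 0.097, 0.0]
contact_force: [1.4, 0.9, -0.0]
gripper_width: 0.801
grasp_force: 0.0
```

Call:
jog_arm --pt "-0.014 0.034 0 0 0 0 0.8" --pt "-0.014 0.034 0 0 0 0 0.8" --pt "0 0 -0.03 0 0 0 0.8" --pt "0 0 -0.04 0 0 0 0.8" --pt "0 0 -0.04 0 0 0 0.8" --pt "0 0 -0.04 0 0 0 0.8" --pt "0 0 -0.03 0 0 0 0.8" --pt "0 0 0 0 0 0 0.8"

```text
t: 8.75
eef_pos: [0.3997, 0.1799, 0.0771]
tool_rot: [0.001, 0.995, 0.098, -0.004]
contact_force: [-1.5, -1.0, 0.4]
gripper_width: 0.798
grasp_force: 0.0
```

Call:
jog_arm --pt "0 0 -0.02 0 0 0 0.8" --pt "0 0 -0.015 0 0 0 0.8" --pt "0 0 0 0 0 0 0.8"

```text
t: 9.05
eef_pos: [0.4022, 0.1811, 0.0453]
tool_rot: [0.0, 0.995, 0.097, -0.0]
contact_force: [-0.5, -0.4, 0.1]
gripper_width: 0.802
grasp_force: 0.0
```

Run:
```python
from m import *
c=cam("scene");o=bot.get_obs();p=o["eef_pos"];print(p,L(p),"go to -.087:",n*(-.087-L(p)[0])+u*(.33-L(p)[1]))
a=c["img"][150:300,240:440,::-1];cv2.imwrite("pics/s2.png",cv2.resize(a,None,fx=4,fy=4,interpolation=cv2.INTER_CUBIC))
```

```text
u [-0.1917794   0.98143804] n [0.98143804 0.1917794 ] fence_end [0.51822641 0.34702582] origin [ 0.60836273 -0.11425006] yaw 0.1929749
[0.40262586 0.18136112 0.04607056] [-0.14522585  0.32958015] go to -.087: [0.05706455 0.01157858]
```

View pics/s2.png

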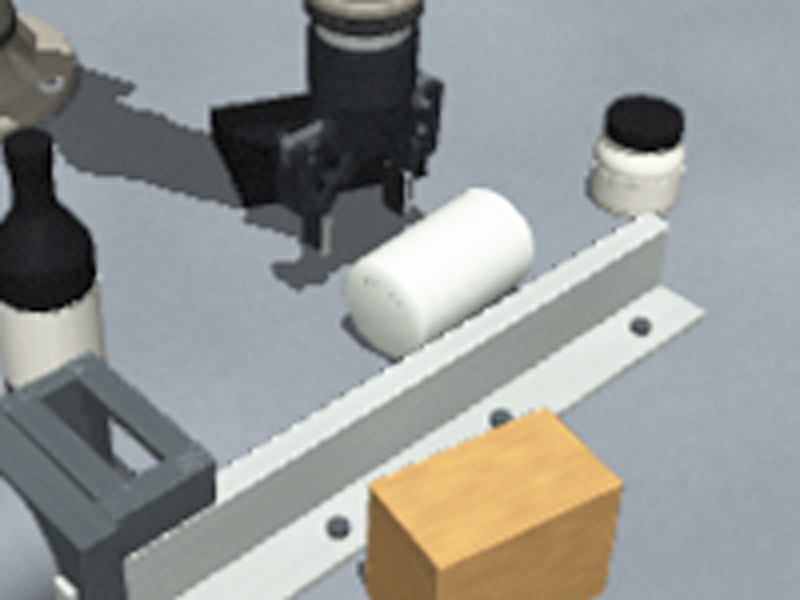

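Picture: both fingers stand behind the filter (crop (318,230) and (405,190)), filter at (440,265) still off the fence. I push it square to the fence.

Call:
jog_arm --pt "0.0098 0.002 -0.006 0 0 0 0.8" --pt "0.0069 0.0013 0 0 0 0 0.8" --pt "0.005 0.001 0 0 0 0 0.8" --pt "0.005 0.001 0 0 0 0 0.8" --pt "0.005 0.001 0 0 0 0 0.8" --pt "0.005 0.001 0 0 0 0 0.8" --pt "0.005 0.001 0 0 0 0 0.8" --pt "0.005 0.001 0 0 0 0 0.8"

```text
t: 9.9
eef_pos: [0.4495, 0.1905, 0.0393]
tool_rot: [0.0, 0.995, 0.097, 0.0]
contact_force: [-0.6, -0.8, 0.3]
gripper_width: 0.798
grasp_force: 0.2
```

Run:
```python
from m import *
o=bot.get_obs();p=o["eef_pos"];print(p,L(p),o["contact_force"])
w=cam("wrist");e=w["eye"];print("wrist cam rel",L(e)-L(p),e[2])
```

```text
u [-0.1917794   0.98143804] n [0.98143804 0.1917794 ] fence_end [0.51822641 0.34702582] origin [ 0.60836273 -0.11425006] yaw 0.1929749
[0.44951175 0.19048484 0.0392986 ] [-0.09746052  0.32954277] [-0.58582174 -0.7719919   0.26750107]
wrist cam rel [ 0.08009007 -0.00033443] 0.159052382883752
```

Call:
jog_arm --pt "0.005 0.001 0 0 0 0 0.8" --pt "0.004 0.001 0 0 0 0 0.8" --pt "0.003 0.0005 0 0 0 0 0.8" --pt "0 0 0 0 0 0 0.8"

```text
t: 10.35
eef_pos: [0.4603, 0.1936, 0.0391]
tool_rot: [-0.0, 0.995, 0.098, -0.001]
contact_force: [-3.9, 1.3, 2.4]
gripper_width: 0.798
grasp_force: 1.7
```

Run:
```python
from m import *
o=bot.get_obs();p=o["eef_pos"];print(o["q"].round(2),p,L(p),o["contact_force"])
```

```text
u [-0.1917794   0.98143804] n [0.98143804 0.1917794 ] fence_end [0.51822641 0.34702582] origin [ 0.60836273 -0.11425006] yaw 0.1929749
[-0.18  0.55 -0.42  2.1   0.4   0.57 -2.27] [0.46026624 0.19357263 0.03914547] [-0.08631348  0.33051075] [-3.94786647  1.28598249  2.35411547]
```

Call:
jog_arm --pt "-0.005 -0.001 0 0 0 0 0.8" --pt "-0.01 -0.002 0 0 0 0 0.8" --pt "-0.02 -0.004 0 0 0 0 0.8" --pt "-0.015 -0.003 0.02 0 0 0 0.8" --pt "0 0 0.04 0 0 0 0.5" --pt "0 0.03 0.04 0 0 0.12 0.35" --pt "0 0.04 0.02 0 0 0.14 0.35" --pt "0.01 0.03 0 0 0 0.14 0.35" --pt "0.01 0.02 0 0 0 0.14 0.35" --pt "0.01 0.01 0 0 0 0.14 0.35"

```text
t: 11.35
eef_pos: [0.4408, 0.3148, 0.1598]
tool_rot: [-0.0, 0.904, 0.427, 0.001]
contact_force: [-0.5, -0.7, 0.1]
gripper_width: 0.348
grasp_force: 0.0
```

Call:
jog_arm --pt "0 0 0 0 0 0.14 0.35" --pt "0 0 0 0 0 0.14 0.35" --pt "0 0 0 0 0 0.14 0.35" --pt "0 0 0 0 0 0.14 0.35" --pt "0 0 0 0 0 0.14 0.35" --pt "0 0 0 0 0 0.14 0.35" --pt "0 0 0 0 0 0.05 0.35" --pt "0 0 0 0 0 0 0.35"

```text
t: 12.15
eef_pos: [0.4408, 0.3122, 0.159]
tool_rot: [0.0, 0.635, 0.772, -0.0]
contact_force: [0.9, 0.2, 0.0]
gripper_width: 0.35
grasp_force: 0.0
```

Run:
```python
from m import *
c=cam("top");c2=cam("scene");pickle.dump((c,c2),open("c2.pkl","wb"))
o=bot.get_obs();p=o["eef_pos"];print(p,L(p),o["q"].round(2),o["tool_rot"]); print("to",W(-.038,.43,0)[:2]-p[:2])
a=c["img"][160:260,200:330,::-1];b=c2["img"][150:250,300:430,::-1]
cv2.imwrite("pics/s3.png",cv2.resize(np.hstack([a,b]),None,fx=3,fy=3,interpolation=cv2.INTER_CUBIC))
```

```text
u [-0.1917794   0.98143804] n [0.98143804 0.1917794 ] fence_end [0.51822641 0.34702582] origin [ 0.60836273 -0.11425006] yaw 0.1929749
[0.44086909 0.31247126 0.15913385] [-0.08254827  0.45092236] [-0.04  0.52 -0.89  1.92  0.5   0.94 -0.98] [ 2.20331441e-04  6.36038625e-01  7.71657174e-01 -1.54904604e-04]
to [ 0.04773385 -0.01199055]
```

View pics/s3.png

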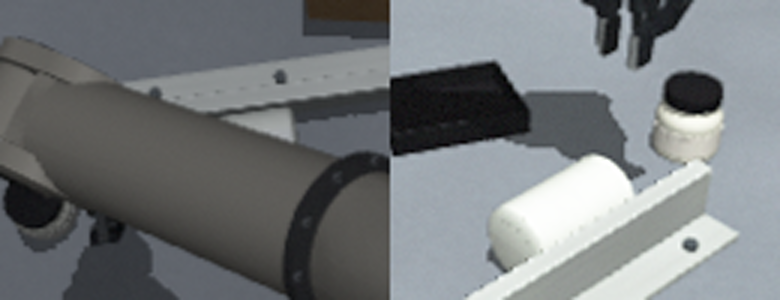

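Picture: in the scene view the filter (crop (560,210)) lies against and parallel to the fence; in the top view the arm hides it.

Call:
jog_arm --pt "0.02 -0.006 0 0 0 0 0.35" --pt "0.024 -0.007 0 0 0 0 0.35" --pt "0 0 -0.03 0 0 0 0.35" --pt "0 0 -0.03 0 0 0 0.35" --pt "0 0 -0.03 0 0 0 0.35" --pt "0 0 -0.023 0 0 0 0.35" --pt "0 0 0 0 0 0 0.35"

```text
t: 12.95
eef_pos: [0.4832, 0.2983, 0.0435]
tool_rot: [-0.001, 0.636, 0.772, -0.003]
contact_force: [-0.6, -0.4, 0.3]
gripper_width: 0.349
grasp_force: 0.0
```

Run:
```python
from m import *
o=bot.get_obs();p=o["eef_pos"];print(p,L(p),o["contact_force"]);
```

```text
u [-0.1917794   0.98143804] n [0.98143804 0.1917794 ] fence_end [0.51822641 0.34702582] origin [ 0.60836273 -0.11425006] yaw 0.1929749
[0.48324481 0.29828804 0.0434734 ] [-0.04367917  0.42887562] [-0.6414588  -0.40332863  0.26088658]
```

Call:
jog_arm --pt "0.0019 -0.0098 0 0 0 0 0.35" --pt "0.0019 -0.0098 0 0 0 0 0.35" --pt "0.001 -0.005 0 0 0 0 0.35" --pt "0.001 -0.005 0 0 0 0 0.35" --pt "0.001 -0.005 0 0 0 0 0.35" --pt "0.001 -0.005 0 0 0 0 0.35" --pt "0.001 -0.005 0 0 0 0 0.35" --pt "0.001 -0.005 0 0 0 0 0.35" --pt "0.001 -0.005 0 0 0 0 0.35" --pt "0.001 -0.005 0 0 0 0 0.35"

```text
t: 13.95
eef_pos: [0.4971, 0.2422, 0.0474]
tool_rot: [-0.001, 0.635, 0.773, 0.002]
contact_force: [-0.9, 4.9, 2.4]
gripper_width: 0.348
grasp_force: 0.0
```

```bash
cat > f.py <<'E'
from m import *
c=cam("scene");o=bot.get_obs();p=o["eef_pos"];print("tool",L(p).round(4),o["contact_force"].round(1))
g=c["img"].min(2).astype(float); 
# end of tool = expected tail y; look at filter nose/tail x via bright mask in scene (top silhouette)
m=(g>200).astype(np.uint8);m=cv2.morphologyEx(m,2,np.ones((3,3)))
cs,_=cv2.findContours(m,0,2)
for k in cs:
    if cv2.contourArea(k)>150:
        r=cv2.minAreaRect(k); print(np.round(r[0]),np.round(r[1]),round(r[2]),"L",L(ray(c,r[0],.06)).round(3))
for y in(.0,.06,.12): 
    yc=L(p)[1]-.011-.06
    if y==0: print("expected centre px",proj(c,W(-.038,yc,.038)).round(), "yc",yc)
cv2.imwrite("pics/s_now.png",cv2.resize(c["img"][160:310,220:420,::-1],None,fx=4,fy=4,interpolation=cv2.INTER_CUBIC))
E
python3 f.py
```

```text
u [-0.1917794   0.98143804] n [0.98143804 0.1917794 ] fence_end [0.51822641 0.34702582] origin [ 0.60836273 -0.11425006] yaw 0.1929749
tool [-0.0409  0.3698] [-1.   4.1  2.3]
[299. 298.] [15. 84.] 56 L [0.079 0.04 ]
[200. 276.] [35. 42.] 61 L [-0.113 -0.089]
[377. 246.] [13. 82.] 57 L [0.078 0.283]
[331. 237.] [ 28. 102.] 58 L [-0.021  0.223]
[90. 44.] [13. 32.] 85 L [-2.519  0.332]
expected centre px [347. 227.] yc 0.2987931094203172
```

View pics/s_now.png

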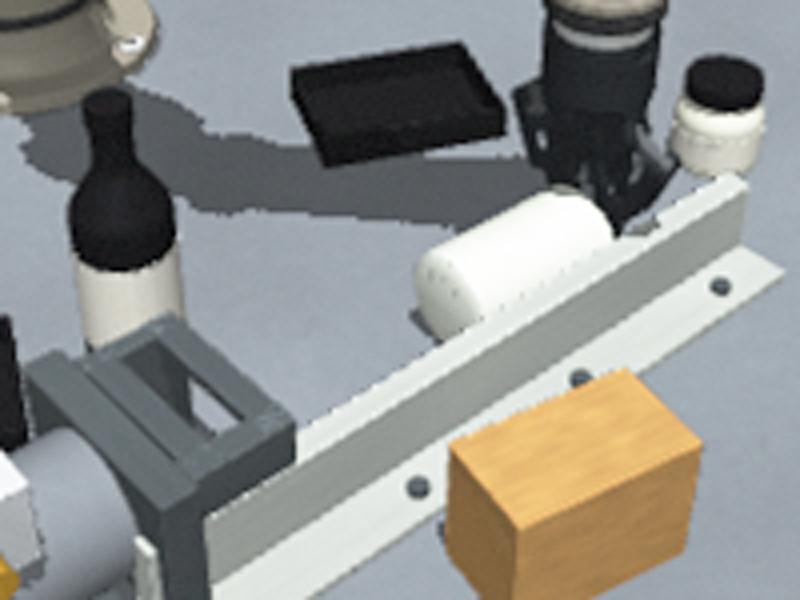

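Picture: the filter (crop (510,265)) lies along the fence with the gripper at its tail (590,190), and nothing is touching the jar (715,115). On with the push.

Call:
jog_arm --pt "0.0018 -0.0098 -0.001 0 0 0 0.35" --pt "0.0018 -0.0098 0 0 0 0 0.35" --pt "0.0018 -0.0098 0 0 0 0 0.35" --pt "0.0018 -0.0098 0 0 0 0 0.35" --pt "0.0018 -0.0098 0 0 0 0 0.35" --pt "0.0018 -0.0098 0 0 0 0 0.35" --pt "0.0018 -0.0098 0 0 0 0 0.35" --pt "0.0018 -0.0098 0 0 0 0 0.35" --pt "0.0018 -0.0098 0 0 0 0 0.35" --pt "0.0018 -0.0098 0 0 0 0 0.35"

```text
t: 15.0
eef_pos: [0.515, 0.1436, 0.046]
tool_rot: [-0.0, 0.635, 0.773, 0.001]
contact_force: [-1.1, 5.9, 2.4]
gripper_width: 0.349
grasp_force: 0.0
```

```bash
python3 f.py
```

```text
u [-0.1917794   0.98143804] n [0.98143804 0.1917794 ] fence_end [0.51822641 0.34702582] origin [ 0.60836273 -0.11425006] yaw 0.1929749
tool [-0.0423  0.2684] [-0.2  1.2  1.3]
[299. 298.] [15. 84.] 56 L [0.08 0.04]
[200. 276.] [35. 42.] 61 L [-0.113 -0.089]
[377. 246.] [12. 82.] 57 L [0.078 0.283]
[343. 228.] [ 30. 131.] 58 L [-0.025  0.267]
[90. 44.] [13. 32.] 85 L [-2.519  0.332]
expected centre px [319. 244.] yc 0.19739615260470117
```

Call:
jog_arm --pt "0.0019 -0.0098 0 0 0 0 0.35" --pt "0.0019 -0.0098 0 0 0 0 0.35" --pt "0.0019 -0.0098 0 0 0 0 0.35" --pt "0.0019 -0.0098 0 0 0 0 0.35" --pt "0.0019 -0.0098 0 0 0 0 0.35"

```text
t: 15.55
eef_pos: [0.5243, 0.0938, 0.0456]
tool_rot: [-0.0, 0.635, 0.773, 0.001]
contact_force: [-0.6, 5.1, 2.6]
gripper_width: 0.353
grasp_force: 0.0
```

```bash
python3 f.py
```

```text
u [-0.1917794   0.98143804] n [0.98143804 0.1917794 ] fence_end [0.51822641 0.34702582] origin [ 0.60836273 -0.11425006] yaw 0.1929749
tool [-0.0427  0.2179] [-0.3  1.   2.2]
[299. 298.] [15. 84.] 56 L [0.08 0.04]
[200. 276.] [35. 42.] 61 L [-0.113 -0.089]
[377. 246.] [12. 82.] 57 L [0.078 0.283]
[343. 228.] [ 31. 131.] 59 L [-0.026  0.268]
[90. 44.] [13. 32.] 85 L [-2.519  0.332]
expected centre px [303. 253.] yc 0.14688370288676358
```

View pics/s_now.png

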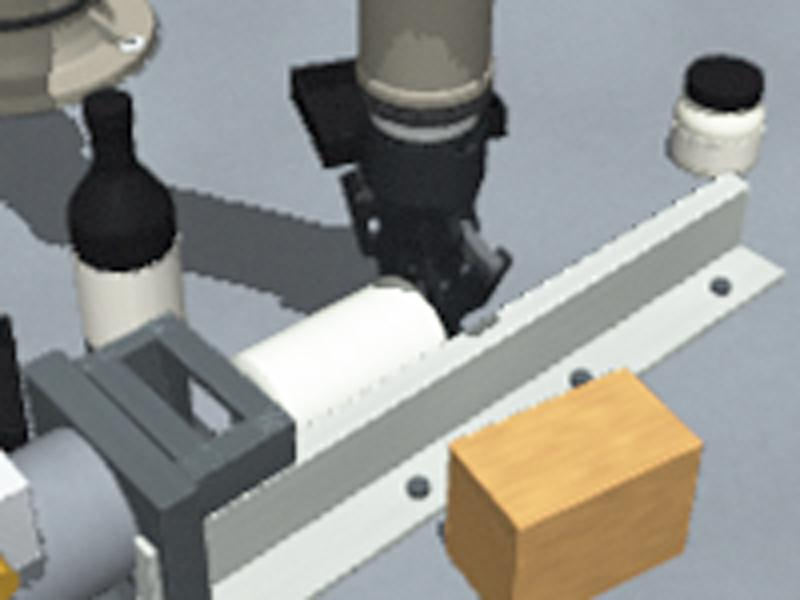

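Picture: the filter (crop (340,345)) is entering the mouth along the fence, the bottle (120,250) well clear.

Call:
jog_arm --pt "0.0019 -0.0098 0 0 0 0 0.35" --pt "0.0019 -0.0098 0 0 0 0 0.35" --pt "0.0019 -0.0098 0 0 0 0 0.35" --pt "0.0019 -0.0098 0 0 0 0 0.35" --pt "0.0019 -0.0098 0 0 0 0 0.35" --pt "0.0019 -0.0098 0 0 0 0 0.35" --pt "0.0019 -0.0098 0 0 0 0 0.35" --pt "0.001 -0.005 0 0 0 0 0.35" --pt "0.0008 -0.004 0 0 0 0 0.35"

```text
t: 16.5
eef_pos: [0.5394, 0.0151, 0.0453]
tool_rot: [-0.0, 0.636, 0.772, -0.0]
contact_force: [-0.3, 5.0, 3.0]
gripper_width: 0.349
grasp_force: 0.0
```

Call:
jog_arm --pt "0.0008 -0.004 0 0 0 0 0.35" --pt "0.0006 -0.003 0 0 0 0 0.35" --pt "0 0 0 0 0 0 0.35"

```text
t: 16.8
eef_pos: [0.5404, 0.0095, 0.0452]
tool_rot: [-0.001, 0.635, 0.773, 0.0]
contact_force: [-1.0, 6.2, 1.9]
gripper_width: 0.349
grasp_force: 0.0
```

```bash
python3 f.py
```

```text
u [-0.1917794   0.98143804] n [0.98143804 0.1917794 ] fence_end [0.51822641 0.34702582] origin [ 0.60836273 -0.11425006] yaw 0.1929749
tool [-0.0429  0.1345] [-1.7  4.6  1.8]
[299. 298.] [15. 84.] 56 L [0.08 0.04]
[200. 276.] [35. 42.] 61 L [-0.113 -0.089]
[377. 246.] [12. 82.] 57 L [0.078 0.283]
[342. 228.] [ 30. 131.] 58 L [-0.025  0.267]
[90. 44.] [13. 32.] 85 L [-2.519  0.332]
expected centre px [276. 269.] yc 0.0635312391593872
```

Push until the force shows the stop plate.

Call:
jog_arm --pt "0.0006 -0.003 0 0 0 0 0.35" --pt "0.0006 -0.003 0 0 0 0 0.35" --pt "0 0 0 0 0 0 0.35"

```text
t: 17.15
eef_pos: [0.5398, 0.0091, 0.0454]
tool_rot: [-0.003, 0.633, 0.774, 0.002]
contact_force: [-7.3, 18.1, 3.5]
gripper_width: 0.346
grasp_force: 0.0
```

```bash
python3 f.py|grep tool
```

```text
tool [-0.0436  0.1342] [-7.1 19.8  3.8]
```

Call:
jog_arm --pt "-0.0012 0.006 0 0 0 0 0.35" --pt "-0.002 0.01 0 0 0 0 0.35" --pt "-0.004 0.02 0 0 0 0 0.35" --pt "-0.006 0.03 0.01 0 0 0 0.2" --pt "0 0.01 0.04 0 0 0 0" --pt "0 0 0.05 0 0 0 0" --pt "0 0 0.05 0 0 0 0" --pt "0 0 0.05 0 0 0 0" --pt "0 0 0.03 0 0 0 0" --pt "0 0.03 0 0 0 0 0"

```text
t: 18.2
eef_pos: [0.5323, 0.1045, 0.2795]
tool_rot: [0.004, 0.639, 0.769, 0.001]
contact_force: [1.1, -0.7, -0.7]
gripper_width: -0.002
grasp_force: 0.0
```

Run:
```python
from m import *
c=cam("top");s=cam("scene");o=bot.get_obs();p=o["eef_pos"];print(p,L(p))
pickle.dump((c,s),open("c3.pkl","wb"))
# brightness along filter axis top line (z .076) in both views, y from .06 to .16
for nm,k in(("top",c),("scene",s)):
    g=k["img"].mean(2)
    print(nm,[(y,[int(g[tuple(np.round(proj(k,W(x,y/1000,.07))[::-1]).astype(int))]) for x in(-.05,-.038,-.026)]) for y in range(72,140,4)])
a=c["img"][150:250,330:430,::-1];b=s["img"][190:310,200:340,::-1]
cv2.imwrite("pics/s5.png",np.hstack([cv2.resize(a,(400,400),interpolation=cv2.INTER_CUBIC),cv2.resize(b,(400,400),interpolation=cv2.INTER_CUBIC)]))
```

```text
u [-0.1917794   0.98143804] n [0.98143804 0.1917794 ] fence_end [0.51822641 0.34702582] origin [ 0.60836273 -0.11425006] yaw 0.1929749
[0.52902928 0.11139746 0.27694793] [-0.03458632  0.23667357]
top [(72, [97, 96, 95]), (76, [97, 97, 96]), (80, [97, 96, 95]), (84, [98, 99, 98]), (88, [98, 99, 97]), (92, [98, 99, 98]), (96, [99, 98, 98]), (100, [98, 97, 99]), (104, [97, 97, 98]), (108, [97, 98, 98]), (112, [96, 97, 99]), (116, [96, 97, 98]), (120, [95, 96, 97]), (124, [95, 95, 97]), (128, [92, 94, 97]), (132, [91, 94, 95]), (136, [90, 93, 95])]
scene [(72, [107, 108, 108]), (76, [106, 109, 108]), (80, [105, 106, 104]), (84, [187, 158, 139]), (88, [254, 254, 255]), (92, [248, 253, 253]), (96, [246, 252, 253]), (100, [247, 253, 253]), (104, [248, 252, 253]), (108, [247, 252, 253]), (112, [247, 253, 253]), (116, [245, 253, 253]), (120, [247, 244, 255]), (124, [247, 254, 219]), (128, [170, 187, 170]), (132, [168, 171, 170]), (136, [168, 174, 172])]
```

View pics/s5.png

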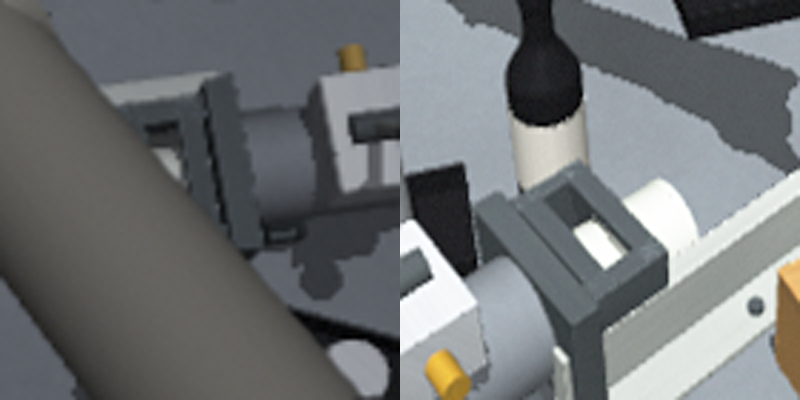

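Picture: the filter sits in the chamber under both straps with its tail sticking out (right half, (670,205)). A quick numeric check of the tail against the mouth edge follows.

Run:
```python
from m import *
from scipy.ndimage import map_coordinates as mc
_,s=pickle.load(open("c3.pkl","rb"));g=s["img"].mean(2)
def edge(x,z,y0,y1,th):
    ys=np.arange(y0,y1,.0005);P=np.array([proj(s,W(x,y,z)) for y in ys]);v=mc(g,[P[:,1],P[:,0]],order=1)
    i=np.where(np.diff(np.sign(v-th)))[0];return ys[i].round(4)
for x in(-.055,-.045,-.03,-.02): print("mouth edge z.094",x,edge(x,.094,.055,.09,180))
for x,z in((-.038,.076),(-.03,.0752),(-.05,.074),(-.022,.0725)): print("tail",x,edge(x,z,.10,.14,212))
for x in(0,.01,.02):print("fence end",x,edge(x,.06,.45,.49,140))
k=np.array([562,-240,254.6])/1000;print(L(k))
o=bot.get_obs();print(o["q"].round(2))
for nm,q in[("pre",(-.13,-.115)),("end",(.02,-.115))]:print(nm,W(*q,0))
```

```text
u [-0.1917794   0.98143804] n [0.98143804 0.1917794 ] fence_end [0.51822641 0.34702582] origin [ 0.60836273 -0.11425006] yaw 0.1929749
mouth edge z.094 -0.055 []
mouth edge z.094 -0.045 []
mouth edge z.094 -0.03 [0.07]
mouth edge z.094 -0.02 [0.07]
tail -0.038 [0.123]
tail -0.03 [0.1225]
tail -0.05 [0.123]
tail -0.022 [0.122]
fence end 0 []
fence end 0.01 []
fence end 0.02 []
[-0.0696184  -0.11452436]
[ 0.46  0.39 -0.99  1.8   0.35  1.14 -0.44]
pre [ 0.50283041 -0.25204675  0.        ]
end [ 0.65004612 -0.22327984  0.        ]
```

Call:
jog_arm --pt "-0.008 -0.02 0 0 0 0 0" --pt "-0.008 -0.035 0 0 0 0 0" --pt "-0.008 -0.035 0 0 0 0 0" --pt "-0.006 -0.035 0 0 0 0 0" --pt "-0.006 -0.035 0 0 0 0 0" --pt "0 -0.035 0 0 0 0 0" --pt "0 -0.035 0 0 0 0 0" --pt "0 -0.035 0 0 0 0 0" --pt "0 -0.035 0 0 0 0 0" --pt "0 -0.035 0 0 0 0 0"

```text
t: 19.3
eef_pos: [0.4918, -0.2288, 0.2748]
tool_rot: [-0.0, 0.636, 0.772, -0.001]
contact_force: [0.3, 0.6, 0.2]
gripper_width: 0.0
grasp_force: 0.0
```

Call:
jog_arm --pt "0 -0.03 -0.007 0 0 0 0" --pt "0 0 -0.01 0 0 0 0" --pt "0 0 0 0 0 0 0"

```text
t: 19.6
eef_pos: [0.4912, -0.2572, 0.2563]
tool_rot: [-0.002, 0.636, 0.771, -0.001]
contact_force: [-0.2, 0.9, 0.8]
gripper_width: 0.002
grasp_force: 0.0
```

Run:
```python
from m import *
o=bot.get_obs();p=o["eef_pos"];print(p,L(p),o["tool_rot"],o["contact_force"]);print("to pre",W(-.11,-.1145,0)[:2]-p[:2],"end",W(-.045,-.1145,0)[:2]-p[:2])
```

```text
u [-0.1917794   0.98143804] n [0.98143804 0.1917794 ] fence_end [0.51822641 0.34702582] origin [ 0.60836273 -0.11425006] yaw 0.1929749
[ 0.49115376 -0.25717428  0.25628702] [-0.14244326 -0.11779301] [-1.82103029e-03  6.36270836e-01  7.71463325e-01 -6.67384532e-04] [-0.17596504  0.85695714  0.83709822]
to pre [0.03120953 0.00945384] end [0.095003  0.0219195]
```

Call:
jog_arm --pt "0.01 0.003 0.003 0 0 0 0" --pt "0.011 0.003 0 0 0 0 0" --pt "0.01 0.0035 0 0 0 0 0" --pt "0.01 0.002 0 0 0 0 0" --pt "0.01 0.002 0 0 0 0 0" --pt "0.01 0.002 0 0 0 0 0" --pt "0.01 0.002 0 0 0 0 0" --pt "0.01 0.002 0 0 0 0 0"

```text
t: 20.4
eef_pos: [0.5729, -0.2374, 0.2614]
tool_rot: [-0.001, 0.636, 0.772, -0.002]
contact_force: [-7.8, -1.7, 6.7]
gripper_width: -0.002
grasp_force: 4.0
```

Call:
jog_arm --pt "0.01 0.002 0 0 0 0 0" --pt "0.01 0.002 0 0 0 0 0" --pt "0 0 0 0 0 0 0"

```text
t: 20.7
eef_pos: [0.5956, -0.2317, 0.2612]
tool_rot: [0.0, 0.635, 0.773, 0.001]
contact_force: [-0.6, 0.4, 0.2]
gripper_width: -0.002
grasp_force: 0.0
```

The force dropped away, so the lever has snapped over. I retreat and check everything numerically.

Call:
jog_arm --pt "-0.02 -0.004 0 0 0 0 0" --pt "-0.03 -0.006 0 0 0 0 0" --pt "-0.03 -0.006 0.01 0 0 0 0" --pt "-0.02 -0.004 0.03 0 0 0 0" --pt "0 -0.03 0.03 0 0 0 0" --pt "0 -0.04 0 0 0 0 0" --pt "0 -0.04 0 0 0 0 0" --pt "0 -0.04 0 0 0 0 0" --pt "0 0 0 0 0 0 0"

```text
t: 21.6
eef_pos: [0.4916, -0.4099, 0.3299]
tool_rot: [0.0, 0.639, 0.769, -0.001]
contact_force: [0.0, -0.0, -0.3]
gripper_width: 0.003
grasp_force: 0.0
```

Run:
```python
from m import *
from scipy.ndimage import map_coordinates as mc
s=cam("scene");c=cam("top");o=bot.get_obs();print(o["t"],o["eef_pos"],o["contact_force"])
# knob in scene: dark round blob near predictions
for th in(.12,.78):
    a=th-.4;pt=W(-.038+.115*np.sin(a),-.115,.146+.115*np.cos(a))
    for nm,k in(("scene",s),("top",c)):
        x,y=np.round(proj(k,pt)).astype(int);print(th,nm,(x,y),k["img"][y-2:y+3,x-2:x+3].mean((0,1)).round())
g=s["img"].mean(2)
def edge(x,z,y0,y1,th):
    ys=np.arange(y0,y1,.0005);P=np.array([proj(s,W(x,y,z)) for y in ys]);v=mc(g,[P[:,1],P[:,0]],order=1);return ys[np.where(np.diff(np.sign(v-th)))[0]].round(4)
for x,z in((-.038,.076),(-.03,.0752),(-.05,.074)): print("tail",x,edge(x,z,.10,.14,212))
q=np.round(proj(c,(.411,-.215,.155))).astype(int);b=c["img"][q[1]-14:q[1]+15,q[0]-14:q[0]+15].min(2)>100
ys,xs=np.nonzero(b);print("can top",len(xs),ray(c,(xs.mean()+q[0]-14,ys.mean()+q[1]-14),.155) if len(xs) else 0)
```

```text
u [-0.1917794   0.98143804] n [0.98143804 0.1917794 ] fence_end [0.51822641 0.34702582] origin [ 0.60836273 -0.11425006] yaw 0.1929749
21.7 [ 0.49356032 -0.40349665  0.33060496] [ 0.29775623  1.12016736 -0.12860474]
0.12 scene (np.int64(178), np.int64(221)) [229. 233. 236.]
0.12 top (np.int64(437), np.int64(183)) [114. 102.  77.]
0.78 scene (np.int64(198), np.int64(243)) [40. 40. 43.]
0.78 top (np.int64(431), np.int64(158)) [13. 14. 16.]
tail -0.038 [0.1225]
tail -0.03 [0.1225]
tail -0.05 [0.123]
can top 232 [ 0.40894758 -0.21370417  0.155     ]
```

```bash
python3 -c "
from h import bot
print(bot.hand_in())"
```

```text
the job is handed in; nothing more can be done
None
```

I handed the job in at about 22 s. My last checks put the can in the right-hand tray, the filter about 2 mm from fully home (6 mm allowed), and the lever in the float notch; the hand-in returned no verdict, and I didn't re-measure the jar, bottle or carton.

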